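# Bring today's dose to the window of a dial pill dispenser

## Task

Set out today's dose at the dial pill dispenser on the desk: with a fingertip against the lobed edge of its day wheel, advance the wheel click by click clockwise seen from above, the way the blue arrow points, until the compartment with the blue capsule clicks into place under the window, and do not run past it. Then push the window's shutter by its rib until it is fully open, and leave the fingers clear. Only touch the dispenser, never lift it or shove it along the desk, and leave the other things on the desk alone.

Things in the scene. Friction and masses are not known exactly. Their poses are not given: they have to be found in the camera images.
- dispenser: White dial pill dispenser, loose on rubber feet, about 1 kg, 154 mm deep, 160 wide, 68 high. Origin on the desk on the wheel's upright axis; x points to its closed back, y to its left, z up. Housing 14 to 84 mm behind the axis, side walls to 80 mm left and right, hood top 54 mm high. In front the wheel's edge is open; below it is free air to the desk outside a foot of radius 45 mm.
- wheel_axis (a point): Point on the day wheel's axis, 31 mm above the desk. The wheel is a disc of radius 55 mm with seven upright blue finger lobes: round posts of radius 8 mm centred 62 mm from the axis, reaching out to 70 mm; disc and lobes stand 21 to 41 mm above the desk. A clear cover over the compartments tops out at 46 mm, the grey hub cap at 51 mm.
- day_wheel (a joint): Turn in rad, + clockwise from above (front edge goes to the dispenser's left, +y). 0: blue capsule under the window. Rests only at multiples of 0.898 (2 pi / 7); starts 1 to 3 clicks below 0. About 3 N at a lobe moves it; past half a click a spring snaps it to the next place, where it stays. At rest lobes stand 0.30 rad to the right (-y) of straight front (-x), and every 0.898 rad from there.
- shutter (a joint): Slide of the blue shutter over the window in m: 0 = shut (start), 0.042 = fully open against its stop; it moves to the dispenser's left (+y) with about 1.2 N of friction and stays where it is left.
- window (a point): Centre of the window in the hood's top face, 36 mm behind the wheel's axis (dispenser +x), 54 mm above the desk; opening 33 mm by 36 mm under the shutter.
- shutter_rib (a point): Middle of the upright rib on the shutter, by which it is pushed; when shut 38 mm behind the wheel's axis and 12 mm right (-y) of it, 62 mm above the desk. Rib 30 mm long along dispenser x, 6 mm thick, top 68 mm above the desk, 12 mm above the shutter's plate. The hood (top 54 mm) lies beside it and two low rails (top 60 mm) run past its ends, 5 mm clear.
- blue_dose (a point): The blue capsule in its compartment of the day wheel, 36 mm from the wheel's axis, 31 mm above the desk.
- amber_bottle: Amber pill bottle with white cap, 47 mm wide, 88 mm tall, loose; bystander. Origin at the centre of its underside.
- white_jar: Small jar with white screw lid, 50 mm wide, 60 mm tall, loose; bystander. Origin at the centre of its underside.
- red_notebook: Small red notebook lying flat, 125 by 80 by 10 mm, loose; bystander. Origin at the centre of its underside.
- loupe: Small stand loupe, black ring on a clear foot, 39 mm wide, 36 mm tall, loose; bystander. Origin at the centre of its underside.
There are look-alikes about, which are no part of the job. What is shaped like the dispenser but orange is not meant.

How it is judged:
By the outcome, as a careful person would: the job done as asked, in the order asked, and still so for the second after the job is handed in, with the robot touching nothing.
It also fails if it takes over 64 s, if anything falls off the work surface, if the arm or the gripper's body presses on something with over 40 N, if the wrist force passes 120 N, or if a joint passes its speed limit or range.

## Robot

A 6-joint arm with a two-finger parallel gripper is mounted at the origin on a cart in front of the work surface, level with it; the furniture and walls round the work are solid. World frame = base frame: x ahead of the robot, y to its left, z up, the work surface at z = 0. Lengths are in m, angles in rad, forces in N, time in s.
With the tool pointing down it reaches from about 0.3 to 0.75 m from the base axis. Payload 8.5 kg.
Tool frame: the origin (TCP) lies on the mounting face of the last link; the fingertips stand 173 mm ahead of it and the grasp point (between the pads) lies arm.grip_depth ahead of it (arm.grip_depth is the distance from the TCP to the grasp point, in m); z points along the fingers, y is the line along which they close (so a half turn about z gives the same grasp; the last joint's range is limited). The gripper opens to 85 mm and grips with 20 to 120 N. Pads are 22 mm wide; open, the fingers measure 114 mm over their backs; the gripper's body (76 mm by 85 mm) begins 54 mm behind the grasp point. The pads swing forward as they close: fully open they stand 13 mm farther back than shut.
Start: joints at [-1.337, 0.381, 1.297, -0, 1.464, -0.215], TCP at [0.239, -0.496, 0.405] pointing down, gripper open.
Joint ranges: [-3.11, 3.11], [-0.89, 2.33], [0.22, 2.48], [-1.42, 4.56], [0.17, 2.85], [-2.88, 2.88]. Speed limits (rad/s): [2.39, 2.39, 3.14, 3.14, 3.14, 3.14].

## Interface

Orientations are given as a rotation vector (axis times angle).
In Python, from station import arm, fingers, telemetry, cams, workorder gives the robot as it stands. The module is installed in compiled form; this text tells all that it offers. Calls block until the motion is done:
- arm.goto(position, orientation): joint-space move of the TCP to a pose.
- arm.line_to(position, vel=0.15, ori=None): straight line of the TCP; ori=None keeps the orientation; vel is the mean speed in m/s.
- arm.set_joints(angles): joint-space move.
- fingers.gripper_to(opening, newtons=None): finger opening in m; newtons is the grip in N (None keeps the last); returns when the fingers have stopped.
- arm.pause(seconds).
- arm.ik(position, orientation): joint angles nearest the present ones, or None.
- telemetry.state(): the state.
- cams.get_image(name): name is "side" or "top" or "wrist"; returns the picture (400x640x3 uint8, red, green, blue); there is no depth.
- cams.camera_params(name): a dict with "mtx" (3x3 intrinsics, pixels), "rvec" (rotation vector, rad) and "tvec" (3), from world to camera coordinates, as OpenCV has them. Camera axes: x right, y down, z forward; pixel columns grow to the right and rows downward; lengths in m; the calibration is good to about 2 mm. A picture is of the moment at which its call begins: read the wrist's pose just before it. camera_params takes no time and is no camera call; for the wrist camera it gives the pose at the moment of the call.
A pose or a line that the arm cannot do raises arm.Unreachable and nothing moves.
- workorder.job_done(): hands the job in; it is judged then, once.
The state is a dict: "time_s": time; "qpos": joint angles; "qvel": joint speeds; "joint_efforts": joint torques, N m; "tool_pos": TCP position; "orientation": TCP orientation; "ft_force": force on the tool from outside, world axes, zero at the start; "wrist_torque": the same for the moment, N m; "grip_width": finger opening in m; "gripper_force": force on a finger pad.
Only numpy, scipy, OpenCV 4.12 (cv2) and the standard library are available. Lean on these libraries where they do the work, as an engineer would, in place of code of your own. Each camera call takes 0.05 s, during which the arm holds its last target. There are 200 camera calls.

## Working session

There is one attempt and no reset: what is moved stays moved. The work goes in short steps, each a Python script; the robot and the scene stay as the last script left them, time stands still between calls to the robot, and variables do not carry over. Pictures are saved under pics/ and viewed, at most 10 in all, crops included, and the job is handed in when it is done.

```bash
mkdir -p pics; cat > h.py <<'E'
import numpy as np, cv2
from station import arm, fingers, telemetry, cams, workorder
from scipy.spatial.transform import Rotation as R
def snap(n,f):
    p=cams.camera_params(n); im=cams.get_image(n); cv2.imwrite('pics/'+f,im[:,:,::-1]); np.savez('pics/'+f+'.npz',im=im,**p); return im,p
def ray(p,u,v,z):
    Rm=cv2.Rodrigues(np.array(p['rvec'],float))[0]; t=np.array(p['tvec'],float).reshape(3)
    c=-Rm.T@t; d=Rm.T@np.linalg.inv(p['mtx'])@np.array([u,v,1.]); return c+d*(z-c[2])/d[2]
def proj(p,P):
    return cv2.projectPoints(np.array(P,float).reshape(-1,3),np.array(p['rvec'],float),np.array(p['tvec'],float),np.array(p['mtx'],float),None)[0][:,0]
E
python3 - <<'E'
from h import *
a,p=snap('top','top1.png'); b,q=snap('side','side1.png')
for x in (p,q):
    Rm=cv2.Rodrigues(np.array(x['rvec'],float))[0]; print(-Rm.T@np.array(x['tvec']).ravel(), Rm[2], x['mtx'][0][0])
print(telemetry.state()['time_s'],arm.grip_depth,telemetry.state()['orientation'])
E
```

```text
[ 0.26079363 -0.18707467  1.88018258] [ 0.1816199  -0.01040626 -0.98331375] 513.2904190196048
[ 0.49190441 -1.4287986   0.63600605] [ 0.06905773  0.90468275 -0.42045231] 503.2353913019887
0.1 0.1547 [-3.06154523e+00 -6.98783825e-01  7.49122419e-05]
```

View pics/top1.png

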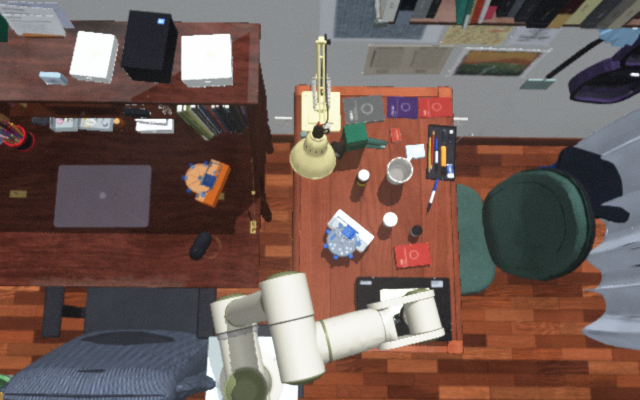

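View pics/side1.png

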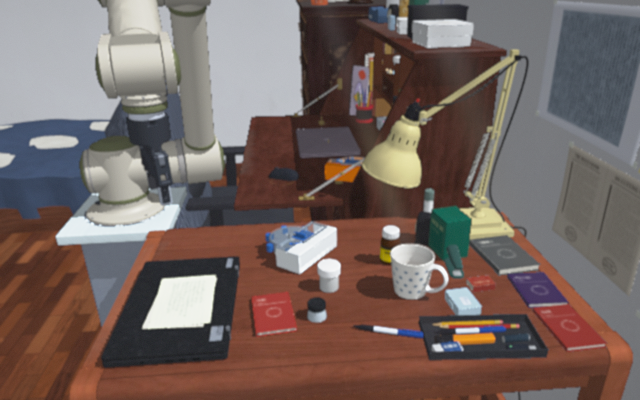

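The top view shows the dispenser with its wheel at about (341,243), its housing to the upper right, and the lamp head at (312,155). I'll measure it roughly, then look with the wrist camera.

```bash
python3 - <<'E'
from h import *
d=np.load('pics/top1.png.npz')
P=ray(d,341,243,0.04); print(P, ray(d,345,237,.05), ray(d,312,155,.3), ray(d,390,219,.06),ray(d,362,177,.08),ray(d,412,255,.01))
p=[P[0]-0.06,P[1]-0.02,0.42]
s=telemetry.state(); ori=R.from_euler('z',-0.45)*R.from_rotvec([np.pi,0,0])
for yaw in (0,):
    arm.goto(p,R.from_rotvec([0,0,0]).as_rotvec() if 0 else s['orientation'])
a,p=snap('wrist','w1.png')
Rm=cv2.Rodrigues(np.array(p['rvec'],float))[0]; print(-Rm.T@np.array(p['tvec']).ravel(), Rm, telemetry.state()['tool_pos'],telemetry.state()['time_s'],telemetry.state()['qpos'])
E
```

```text
[ 0.48405205 -0.31499464  0.04      ] [ 0.50469539 -0.32869586  0.05      ] [ 0.73407047 -0.20425971  0.3       ] [ 0.57063796 -0.49028643  0.06      ] [ 0.7199702 -0.3882408  0.08     ] [ 0.44664873 -0.57686512  0.01      ]
[ 0.48934956 -0.30428755  0.38975249] [[ 0.43388442 -0.90096784 -0.0011231 ]
 [-0.86233875 -0.41564202  0.28916015]
 [-0.26099081 -0.12449359 -0.95728008]] [ 0.42335776 -0.33607005  0.41977222] 1.1167 [-8.90120774e-01  3.53708619e-01  1.29525445e+00  1.97255868e-04
  1.49409601e+00  2.33394009e-01]
```

View pics/w1.png

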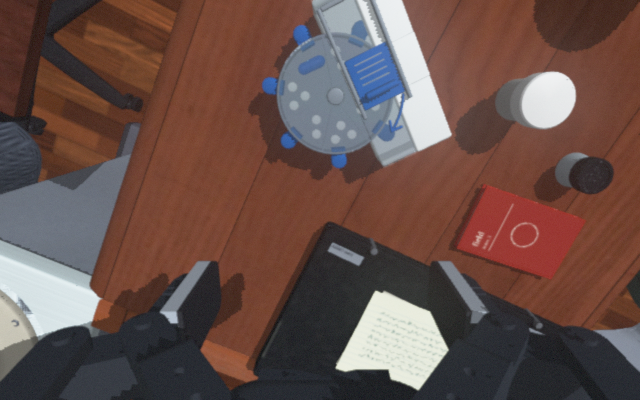

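The wrist view shows the hub at (335,96), lobes at (302,34), (270,86), (288,141) and (340,159), the blue capsule at (312,65) and the shutter at (375,75). The capsule looks to be 2 clicks before the window.

```bash
cat > meas.py <<'E'
from h import *
from scipy.optimize import least_squares
def blobs(d,box,show=True):
    im=d['im']; hsv=cv2.cvtColor(im,cv2.COLOR_RGB2HSV)
    m=cv2.inRange(hsv,(100,130,60),(125,255,255)); k=np.zeros_like(m); x0,y0,x1,y1=box; k[y0:y1,x0:x1]=1
    n,l,st,c=cv2.connectedComponentsWithStats(m*k)
    return [(c[i],st[i]) for i in range(1,n) if st[i][4]>25]
E
python3 - <<'E'
from meas import *
d=np.load('pics/w1.png.npz')
for c,s in blobs(d,(240,0,470,200)):
    P=ray(d,*c,.035); print(c.round(1),s,P.round(4))
crop=d['im'][0:190,240:470]; cv2.imwrite('pics/w1c.png',cv2.resize(crop[:,:,::-1],None,fx=3.2,fy=3.1,interpolation=cv2.INTER_CUBIC))
E
```

```text
[300.9  34.1] [294  26  16  19 213] [ 0.5264 -0.2627  0.035 ]
[374.7  76.5] [ 345   43   59   67 1920] [ 0.5232 -0.3409  0.035 ]
[310.7  62.7] [301  57  22  14  61] [ 0.508  -0.2812  0.035 ]
[269.8  85.3] [263  78  14  16 194] [ 0.4729 -0.2546  0.035 ]
[394.9 124.2] [390 110  12  22  61] [ 0.4927 -0.3797  0.035 ]
[287.6 140.5] [281 133  15  15 165] [ 0.4324 -0.2912  0.035 ]
[338.6 160.3] [332 154  14  14 161] [ 0.4367 -0.3459  0.035 ]
```

View pics/w1c.png

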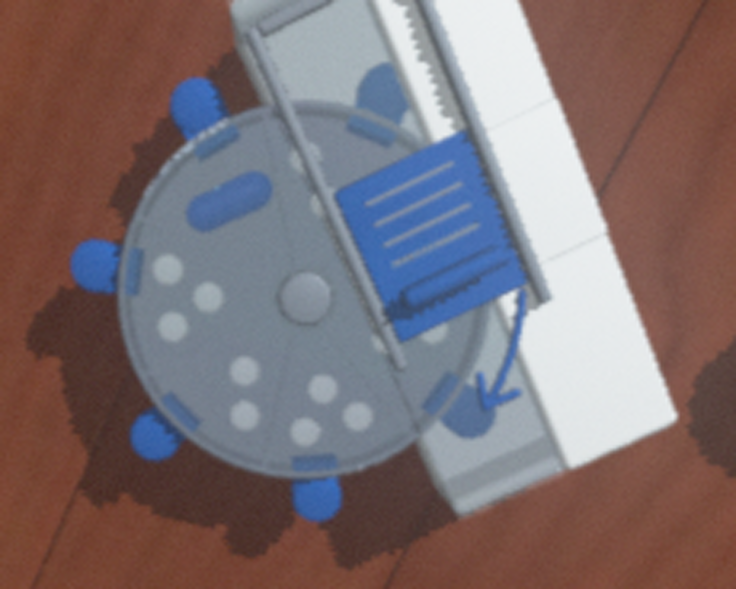

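Two clicks is confirmed: there are five lobes in view, the capsule is at the upper left of the hub, and the rib lies along the lower end of the shutter.

```bash
python3 - <<'E'
from meas import *
d=np.load('pics/w1.png.npz')
L=np.array([ray(d,*c,.034)[:2] for c in [(300.9,34.1),(269.8,85.3),(287.6,140.5),(338.6,160.3)]])
# angles decreasing? left to down = counter-clockwise (+) in world
k=np.arange(4)*2*np.pi/7
f=lambda x:(x[:2]+x[3]*np.c_[np.cos(x[2]+k),np.sin(x[2]+k)]-L).ravel()
for fix in (0,1):
    r=least_squares((lambda x:np.r_[f(x),10*(x[3]-.062)]) if fix else f,[.48,-.31,1.0,.062]); print(r.x, np.abs(r.fun).max())
c=r.x[:2]
hub=ray(d,240+305/3.2,298/3.1,.051); print('hub',hub)
a=r.x[2]+k; print('lobe ang deg',np.degrees(a))
# dispenser x dir from the housing corners / rails
pt=lambda u,v,z:ray(d,240+u/3.2,v/3.1,z)
for q in [((525,0),(675,420),.068),((250,30),(402,368),.06),((430,0),(545,300),.06)]:
    A,B=pt(*q[0],q[2]),pt(*q[1],q[2]); v=A-B; print('y-dir deg',np.degrees(np.arctan2(v[1],v[0])), 'x-dir',np.degrees(np.arctan2(v[1],v[0]))-90)
print('capsule',pt(230,200,.031),'rib top',pt(455,277,.068))
# candidates: lobe at -x dir rotated 0.30 to -y : angle(world)= yaw+pi+0.30
print('yaw cands',np.degrees((a-np.pi-.30+np.pi)%(2*np.pi)-np.pi))
E
```

```text
[ 0.49099481 -0.31452412  0.96941386  0.06292224] 0.00022615197250780428
[ 0.49065293 -0.31415346  0.96941376  0.06202458] 0.0009270157792262146
hub [ 0.49102567 -0.31475751  0.051     ]
lobe ang deg [ 55.54331729 106.97188872 158.40046015 209.82903158]
y-dir deg 50.08060045491109 x-dir -39.91939954508891
y-dir deg 51.350851209680656 x-dir -38.649148790319344
y-dir deg 50.28155461454815 x-dir -39.71844538545185
capsule [ 0.50729098 -0.28262161  0.031     ] rib top [ 0.5136263 -0.3483459  0.068    ]
yaw cands [-141.64541656  -90.21684513  -38.78827371   12.64029772]
```

The dispenser axis is at (0.491, -0.3146) with yaw about -39°. The predicted rib position (.513, -.348) matches the measured one. Next I'll hover with closed fingers beside the first lobe and check the fingertip height.

```bash
cat >> h.py <<'E'
C=np.array([.4910,-.3146]); YAW=np.radians(-39.0); TIP=.173
def ori(phi): return (R.from_euler('z',phi)*R.from_rotvec([np.pi,0,0])).as_rotvec()
def wp(th,r,ztip):
    az=YAW+np.pi-th
    return [*(C+r*np.array([np.cos(az),np.sin(az)])),ztip+TIP], ori(az-np.pi/2)
def F():
    s=telemetry.state(); return np.array(s['ft_force']).round(2)
E
python3 - <<'E'
from h import *
fingers.gripper_to(0.0,20)
print(arm.grip_depth, telemetry.state()['grip_width'])
p,o=wp(-.75,.085,.08); arm.goto(p,o); print(F(),telemetry.state()['time_s'],telemetry.state()['qpos'])
im,q=snap('side','s2.png')
for t in (.173,.186): print(proj(q,[p[0],p[1],p[2]-t]))
u,v=proj(q,[p[0],p[1],p[2]-.173])[0].astype(int)
cv2.imwrite('pics/s2c.png',cv2.resize(im[v-70:v+50,u-70:u+80,::-1],None,fx=5,fy=5,interpolation=cv2.INTER_NEAREST)); print(u-70,v-70)
E
```

```text
0.1547 7.795572392442114e-05
[ 0.43 -0.35 -0.05] 2.9917 [-8.97084237e-01  4.91223307e-01  1.60907151e+00  6.31801079e-06
  1.04014747e+00 -9.65119689e-01]
[[255.41166512 224.92904853]]
[[255.80084905 229.64838458]]
185 154
```

View pics/s2c.png

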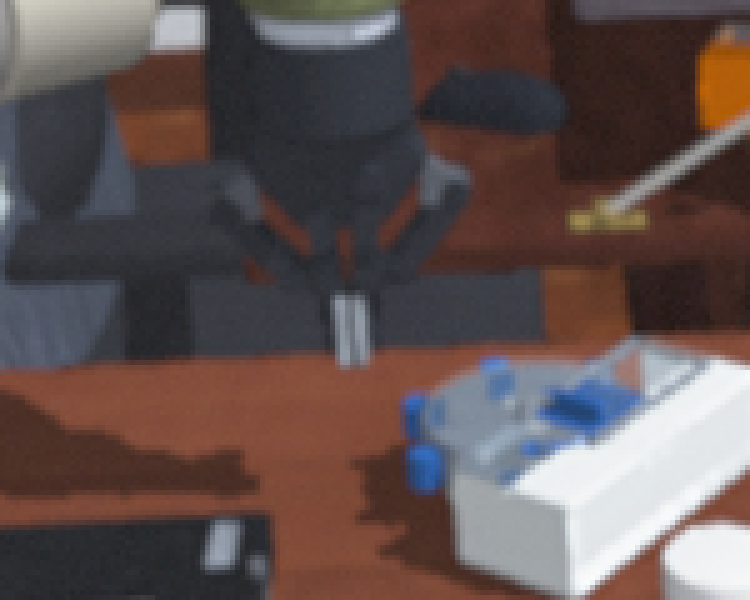

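The fingertip's near edge is at about row 227, which agrees with a 173 mm tip. Now I'll insert and push the first click.

```bash
cat >> h.py <<'E'
def click(end=.02):
    p,o=wp(-.75,.088,.080); arm.goto(p,o)
    p,o=wp(-.75,.088,.028); arm.line_to(p,vel=.1)
    p,o=wp(-.75,.073,.028); arm.line_to(p,vel=.06); print('in',F())
    for th in np.arange(-.69,end+.001,.07):
        p,o=wp(th,.073,.028); arm.line_to(p,vel=.04,ori=o); print(round(th,2),F(),end=' ')
    p,o=wp(end-.06,.073,.028); arm.line_to(p,vel=.04,ori=o); 
    p,o=wp(end-.06,.095,.028); arm.line_to(p,vel=.08,ori=o); print('\nout',F(),telemetry.state()['time_s'])
    p,o=wp(end-.06,.095,.09); arm.line_to(p,vel=.15)
E
python3 - <<'E'
from h import *
click(.0)
im,q=snap('wrist','w2.png'); print(telemetry.state()['tool_pos'])
snap('top','t2.png')
E
```

```text
in [0.04 0.1  0.53]
-0.69 [-0.54 -0.51  0.01] -0.62 [-0.19  0.14 -0.38] -0.55 [-0.42  0.92  0.03] -0.48 [-1.72 -1.82  0.54] -0.41 [-0.9  -0.9   0.28] -0.34 [-1.46  0.25  0.21] -0.27 [-2.22  0.73  0.16] -0.2 [-0.91  0.79 -0.03] -0.13 [-0.73  0.07  0.26] -0.06 [0.42 0.06 0.02] 
out [-0.87  0.43 -1.02] 7.7667
[ 0.41364888 -0.25928621  0.26211385]
```

View pics/w2.png

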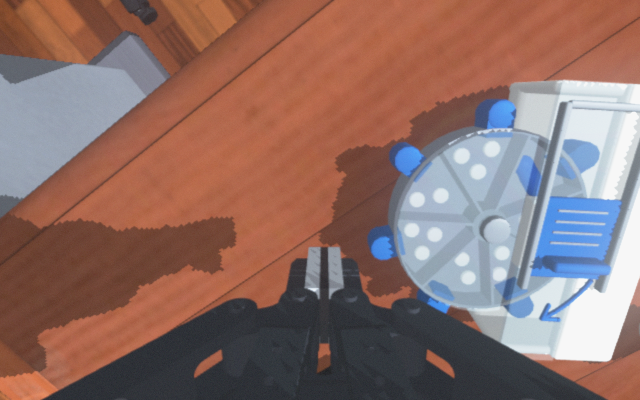

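The wheel has moved on: the capsule (about (530,175)) is now half hidden by the hood, one place from the window. I'll check the pose from the lobes.

```bash
cat >> meas.py <<'E'
def fit(f,box):
    d=np.load('pics/'+f+'.npz'); out=[]
    for c,s in blobs(d,box):
        P=ray(d,*c,.034); v=P[:2]-C; r=np.hypot(*v); th=(YAW+np.pi-np.arctan2(v[1],v[0])+np.pi)%(2*np.pi)-np.pi
        print(c.round(1),s[4],P.round(4)[:2],'r',r.round(4),'th',th.round(3),'mod',((th+.3)%(2*np.pi/7)).round(3))
E
python3 - <<'E'
from meas import *
fit('w2.png',(360,80,640,330))
d=np.load('pics/w2.png.npz'); print('hub',ray(d,495.5,227,.051), 'rib',ray(d,570,264,.068))
E
```

```text
[500.8 114.6] 662 [ 0.5279 -0.2653] r 0.0616 th 1.532 mod 0.037
[407.8 159.3] 620 [ 0.4737 -0.2568] r 0.0603 th 0.599 mod 0.001
[533.3 180.3] 294 [ 0.526  -0.3092] r 0.0355 th 2.307 mod 0.812
[574.8 236.7] 4342 [ 0.531  -0.3558] r 0.0574 th -3.022 mod 0.868
[382.  243.6] 665 [ 0.4337 -0.2919] r 0.0616 th -0.303 mod 0.895
[557.  309.4] 213 [ 0.5006 -0.3963] r 0.0822 th -2.369 mod 0.624
[432.5 302.1] 262 [ 0.438  -0.3449] r 0.061 th -1.2 mod 0.895
hub [ 0.49158065 -0.31181062  0.051     ] rib [ 0.50987172 -0.34170038  0.068     ]
```

The wheel is seated one click on and the dispenser hasn't moved. The capsule is at θ = 2.31, so it needs one more click.

```bash
python3 - <<'E'
from h import *
click(.0)
# view from above
az=YAW+np.pi
p=[C[0]-.075,C[1]+.03,.36]
arm.goto(p,ori(np.radians(26))); snap('wrist','w3.png'); print(telemetry.state()['time_s'],telemetry.state()['tool_pos'],F())
from meas import *
fit('w3.png',(0,0,640,260))
E
```

```text
in [-0.75  0.41 -0.83]
-0.69 [ 0.46 -0.63  0.15] -0.62 [1.08 0.1  0.5 ] -0.55 [ 0.18 -0.1  -0.26] -0.48 [-1.55 -0.96  0.6 ] -0.41 [-0.98 -1.31  0.77] -0.34 [-1.48  0.1   0.36] -0.27 [-1.36  0.57  0.24] -0.2 [-0.63  0.2  -0.5 ] -0.13 [-0.73  1.37 -0.33] -0.06 [-0.03 -0.39 -0.32] 
out [ 0.31 -0.76 -0.31] 13.6833
14.8167 [ 0.41589727 -0.28447378  0.3583909 ] [ 0.27  0.75 -0.54]
[362.6  43.9] 331 [ 0.5266 -0.2634] r 0.0623 th 1.498 mod 0.002
[452.3  94.9] 2570 [ 0.5248 -0.3453] r 0.0457 th -3.085 mod 0.805
[322.6 104.3] 287 [ 0.4729 -0.2555] r 0.0618 th 0.592 mod 0.892
[472.5 152.6] 67 [ 0.4929 -0.3852] r 0.0706 th -2.279 mod 0.714
[340.7 168.4] 239 [ 0.4324 -0.2924] r 0.0626 th -0.318 mod 0.88
[399.6 191.8] 227 [ 0.4364 -0.3473] r 0.0636 th -1.22 mod 0.875
```

View pics/w3.png

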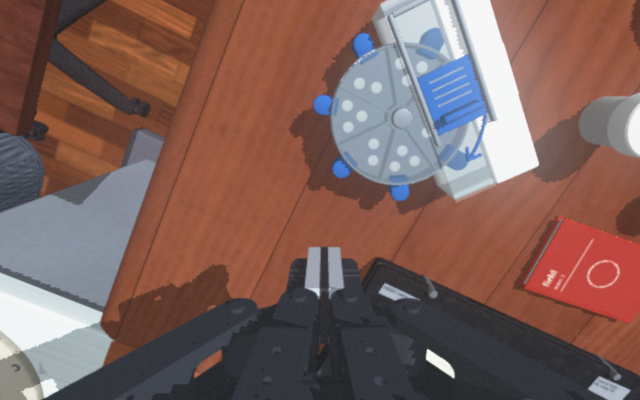

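The capsule is now out of sight under the shutter, the lobes are seated at exact multiples, and the dispenser is unmoved. Next I'll push the shutter by its rib.

```bash
cat >> h.py <<'E'
EX=np.array([np.cos(YAW),np.sin(YAW)]); EY=np.array([-np.sin(YAW),np.cos(YAW)])
def dp(x,y,z): return [*(C+x*EX+y*EY),z+TIP]
def fy(n=4):
    v=[]
    for _ in range(n): arm.pause(.03); v.append(np.array(telemetry.state()['ft_force']))
    m=np.mean(v,0); return m[:2]@EY, m[:2]@EX, m[2]
E
python3 - <<'E'
from h import *
o=ori(YAW+np.pi/2)
arm.goto(dp(.038,-.037,.12),o)
arm.line_to(dp(.038,-.037,.0635),vel=.06); arm.pause(.3)
s=telemetry.state(); print(np.array(s['tool_pos'])-dp(.038,-.037,.0635), np.round(fy(),2))
for y in np.r_[np.arange(-.030,.0121,.006),np.arange(.013,.0221,.001)]:
    arm.line_to(dp(.038,y,.0635),vel=.04); f=fy(); print(round(y,4),np.round(f,2), ((np.array(telemetry.state()['tool_pos'])[:2]-C)@EY).round(4))
    if f[0]<-3.5: break
arm.line_to(dp(.038,y-.012,.0635),vel=.05)
arm.line_to(dp(.038,y-.012,.12),vel=.12)
arm.goto([C[0]-.075,C[1]+.03,.36],ori(np.radians(26))); im,q=snap('wrist','w4.png'); print(telemetry.state()['time_s'])
from meas import *
fit('w4.png',(0,0,640,260))
cv2.imwrite('pics/w4c.png',cv2.resize(im[0:220,300:560,::-1],None,fx=2.7,fy=2.7,interpolation=cv2.INTER_CUBIC))
E
```

```text
[1.06568896e-05 1.16081202e-05 1.96278705e-04] [-0.22  0.36 -0.03]
-0.03 [ 0.08  0.35 -0.01] -0.0299
-0.024 [ 0.26 -0.05 -0.48] -0.0239
-0.018 [-0.34 -0.05 -0.35] -0.0179
-0.012 [-0.29  0.21 -0.2 ] -0.0119
-0.006 [-0.36 -0.05  0.17] -0.006
-0.0 [ 0.22 -0.01  0.42] 0.0001
0.006 [-0.12  0.12 -0.06] 0.0061
0.012 [-0.08  0.5   0.14] 0.0121
0.013 [-0.44  0.16 -0.12] 0.013
0.014 [-1.3   0.14  0.03] 0.014
0.015 [-0.47  0.1  -0.27] 0.0151
0.016 [-0.19  0.27  0.25] 0.016
0.017 [-1.33 -0.05 -0.21] 0.017
0.018 [-5.13 -0.41 -0.35] 0.0175
24.4083
[431.7  39.7] 3105 [ 0.5531 -0.31  ] r 0.0622 th 2.387 mod 0.892
[361.7  44. ] 332 [ 0.5268 -0.2633] r 0.0626 th 1.499 mod 0.004
[438.3  96.8] 363 [ 0.5193 -0.3366] r 0.0359 th 3.122 mod 0.729
[321.7 104.3] 287 [ 0.473  -0.2553] r 0.062 th 0.595 mod 0.895
[469.8 155.3] 43 [ 0.4905 -0.3851] r 0.0705 th -2.244 mod 0.749
[339.8 168.4] 239 [ 0.4325 -0.2921] r 0.0627 th -0.314 mod 0.884
[398.7 191.7] 223 [ 0.4366 -0.3471] r 0.0634 th -1.219 mod 0.876
```

View pics/w4c.png

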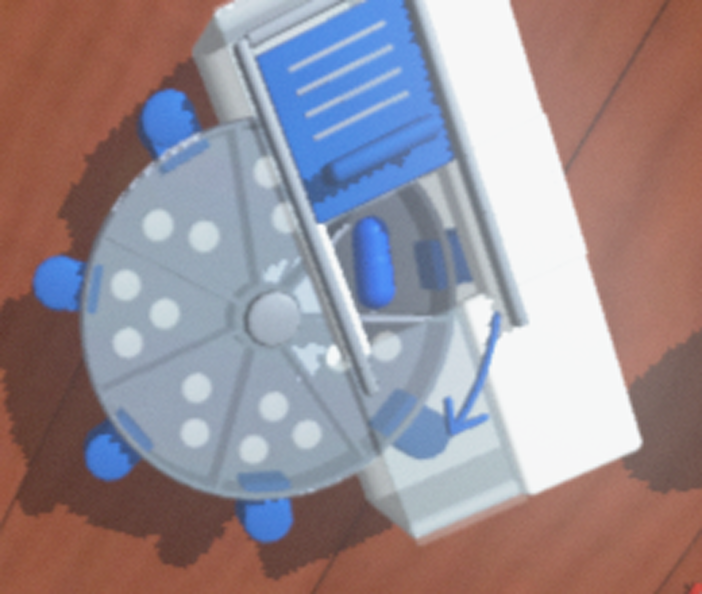

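The view shows the blue capsule in the open window at about (438,97) in the full picture, the shutter against its stop (the 5 N rise came at the expected slide position), and the dispenser unmoved. The fingers are clear.

```bash
python3 -c "
from h import *
arm.pause(.3); print(workorder.job_done())"
```

```text
the job is handed in; nothing more can be done
None
```

I advanced the wheel two clicks so the blue capsule sits under the window, pushed the shutter fully open against its stop, left the fingers clear, and handed the job in at about 25 s; the dispenser showed no movement in the last picture.

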